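# Slide-or-stick test of salt cellars

## Robot

A 7-joint arm with a two-finger parallel gripper is mounted at the origin on the work surface. World frame = base frame: x ahead of the robot, y to its left, z up, the work surface at z = 0. Lengths are in m, angles in rad, forces in N, time in s.
With the tool pointing down it reaches from about 0.425 to 0.925 m from the base axis. Payload 6.8 kg.
Tool frame: the origin (TCP) lies midway between the tips of the shut fingers; the grasp point (between the pads) lies 19 mm behind it; z points along the fingers, y is the direction in which the jaws open and shut (so a half turn about z gives the same grasp; the last joint's range is limited). The gripper opens to 85 mm and grips with 20 to 120 N. Pads are 22 mm wide; open, the fingers measure 114 mm over their backs; the gripper's body (76 mm by 85 mm) begins 54 mm behind the grasp point. The pads swing forward as they close: fully open they stand 13 mm farther back than shut.
Start: joints at [1.236, 0.477, 0.022, 1.555, -0.011, 1.109, -0.083], TCP at [0.152, -0.658, 0.231] pointing down, gripper open.
Joint ranges: [-2.96, 2.96], [-0.34, 2.1], [-1.41, 1.46], [0.24, 2.44], [-1.37, 4.51], [0.17, 1.92], [-2.96, 2.96]. Speed limits (rad/s): [2.39, 2.39, 3.14, 3.14, 3.14, 3.14, 3.14].

## Interface

Orientations are given as a unit quaternion [w, x, y, z].
In Python, from station import bot gives the robot as it stands.
- The arm moves only by the shell command python3 -m jog 'ROWS' [FORCE]. ROWS is JSON, a list of rows, each a list of 3 entries, a list of its own where there are three numbers: the shift along the tool's x, y, z in mm, then the turn, a rotation vector about the tool's x, y, z in degrees, then the closure, from -1 (fully open) to 1 (shut). A call has 1 to 12 rows; each row shifts and turns the commanded pose from where the row before left it, along the tool's axes as they then stand; what a row does not reach is not made up. A row lasts 1/8 s, in which the tool goes at most 62.5 mm and 10.7 degrees, less where a joint would pass 70% of its speed; a pose out of reach is approached as far as the arm can. A call is refused whole if a number of a shift passes 62.5 or a number of a turn 10.7, either way. A call with a gripper value outside its range is refused whole. The fingers move at their own pace and stop on an object; FORCE is the grip in N (left out, the last holds). Time passes only in rows, so rows that do not move let the fingers close. It gives the time, the measured TCP pose, the force and the opening at its end, in the units of the state.
- bot.get_obs(): the state, without advancing time (a new reading comes with each control period).
- bot.read_camera(name): name is "scene" or "top" or "wrist"; returns (picture, depth): 480x640x3 uint8, red, green, blue; 480x640 float32, m along the optical axis (not along the pixel's ray), 0 where there is no reading.
- bot.camera_info(name): a dict with "fx", "fy", "cx", "cy" (pixels), "world_from_camera" (4x4, takes a point from camera to world coordinates); the wrist camera has in their place "mount" (4x4, takes a point from camera to tool coordinates, whose origin is the TCP and whose axes are the flange's). Camera axes: x right, y up, looking along -z (the intrinsics and any distortion apply to the point x, -y, -z); pixel columns grow to the right and rows downward; lengths in m; the calibration is good to about 2 mm. A picture is of the moment at which its call begins: read the wrist's pose just before it. camera_info takes no time and is no camera call.
- bot.hand_in(): hands the job in, once; it reports no verdict.
Trained networks look in the newest picture that a camera, given by its name, has taken for a name from the list of things; names that differ only in an ending like _2 or _b are one class to them, and where a whole thing is asked for, a point or a joint stands for the part that bears it (a point fixed in the world has none). Each returns a list of dicts, best first, with "score" (0 to 1); they miss things now and then, are a little off and sometimes report something else, mostly with a low value. They report only what shows in the picture. A call takes as long as a camera call. They do not tell look-alikes from the thing itself.
- bot.find_in(camera, thing): "xy" ([column, row] as shares, 0 to 1, of the picture: columns of its width, rows of its height, amid what is visible of it).
- bot.cut_out(camera, thing): "pixels" (480x640 bool, what is visible of it) and "xy" ([column, row] as shares, 0 to 1, of the picture: columns of its width, rows of its height, amid what is visible of it).
- bot.landmark_of(camera, thing): "xy" ([column, row] as shares, 0 to 1, of the picture: columns of its width, rows of its height: a listed point, or the origin of a listed thing).
The state is a dict: "t": time; "q": joint angles; "joint_vel": joint speeds; "joint_torque": joint torques, N m; "eef_pos": TCP position; "tool_rot": TCP orientation; "contact_force": force on the tool from outside, world axes, zero at the start; "torque": the same for the moment, N m; "gripper_width": opening from 0.0 (shut) to 1.0 (fully open).
Only numpy, scipy, OpenCV 4.12 (cv2) and the standard library are available. Lean on these libraries where they do the work, as an engineer would, in place of code of your own. Each camera call takes 0.05 s, during which the arm holds its last target.

## Task

Each of the two look-alike soapstone salt cellars may or may not have its non-slip coat underneath, so test both on the steel ramp, one after the other: set it down gently, upright and lengthwise down the slope, on the middle of the ramp's upper half, let go and see what it does. One that slides must run down on its own into the trough at the ramp's foot and be left there untouched; one that sticks is to be lifted off and set upright in the flat wooden tray. Do not drop or tip the cellars, and leave the sanding block, the depth gauge and the stone block with the funnel where they are.

Things in the scene. Friction and masses are not known exactly. Their poses are not given: they have to be found in the camera images.
- cellar_a_center (a point): one of two look-alike white soapstone salt cellars with two open wells: 90 mm long (its x), 50 wide (its y), 45 high (z, up), walls 9, about 0.33 kg. The point is its centre, 22.5 mm above its underside. The underside is bare (slippery) or non-slip coated; unseen, and it differs from start to start. Starts upright on the bench at the robot's left, its length within 0.6 rad of the bench x direction
- cellar_b_center (a point): one of two look-alike white soapstone salt cellars with two open wells: 90 mm long (its x), 50 wide (its y), 45 high (z, up), walls 9, about 0.33 kg. The point is its centre, 22.5 mm above its underside. The underside is bare (slippery) or non-slip coated; unseen, and it differs from start to start. Starts upright on the bench at the robot's left, its length within 0.6 rad of the bench x direction
- deck: fixed tilted steel plate of the test ramp, 220 mm long (x, downhill), 130 wide (y), no side lips, sloping 20 degrees down from left to right. Origin at the centre of its upper surface, 52 mm above the bench; z is the surface normal. Upper half: x -110 to 0 mm; ends 90 and 14 mm above the bench. A slippery cellar starts at once and is in the trough within about 1 s; a grippy one stays put
- trough (a point): centre of the floor of the plywood trough at the foot of the ramp, 5 mm above the bench; x along the ramp's downhill direction (level), z up. The floor is 135 mm long inside (x from -68 to +68 mm, open towards the ramp), 130 mm wide (y), with 10 mm walls 35 mm high above the bench on three sides; fixed to the ramp
- tray: flat light-wood tray, 140 mm (its x) by 180 mm (its y), floor 6 mm thick, lip 6 mm wide all round standing 16 mm above the bench; fixed, on the right, nearer the robot than the ramp. Origin at the centre of its underside, on the bench; z up
- sanding_block: cedar sanding block, 110 x 60 x 32 mm, loose bystander beyond the cellars; origin at the centre of its underside
- depth_gauge: steel depth gauge lying flat, a 150 mm rule (along its x) across an 80 mm crossbar, 22 mm high, loose bystander between the nearer cellar and the tray; origin at the centre of its underside
- funnel_block: 90 x 90 x 50 mm soapstone block with a copper funnel standing in a hole in its top, 88 mm high in all, loose bystander to the right of the trough; origin at the centre of its underside
Not all that is in view belongs to the job. Several things look just like the tray: the one meant starts farthest to the robot's left. Leave any black look-alike of the part that bears cellar_b_center alone.

How it is judged:
On the way, in this order (a step that is already met when the one before it is completed fails the run):
1. a first cellar lies flat and released on the ramp ((((x of cellar_a_center in the frame of deck between -0.115 and 0.06 m and y of cellar_a_center in the frame of deck between -0.065 and 0.065 m and z of cellar_a_center in the frame of deck between 0.014 and 0.03 m and angle between the z axis of cellar_a_center and the z axis of deck, either way round below 0.15 rad) and contact force between the fingers and cellar_a below 0.2 N) or ((x of cellar_b_center in the frame of deck between -0.115 and 0.06 m and y of cellar_b_center in the frame of deck between -0.065 and 0.065 m and z of cellar_b_center in the frame of deck between 0.014 and 0.03 m and angle between the z axis of cellar_b_center and the z axis of deck, either way round below 0.15 rad) and contact force between the fingers and cellar_b below 0.2 N))), for 0.06 s.
2. the first cellar having left the ramp, the other one lies flat and released on it ((((x of cellar_a_center in the frame of deck between -0.115 and 0.06 m and y of cellar_a_center in the frame of deck between -0.065 and 0.065 m and z of cellar_a_center in the frame of deck between 0.014 and 0.03 m and angle between the z axis of cellar_a_center and the z axis of deck, either way round below 0.15 rad) and contact force between the fingers and cellar_a below 0.2 N and (distance of cellar_b_center from where it was at the start of the episode above 0.08 m and not (x of cellar_b_center in the frame of deck between -0.115 and 0.08 m and y of cellar_b_center in the frame of deck between -0.065 and 0.065 m and z of cellar_b_center in the frame of deck between 0.014 and 0.03 m and angle between the z axis of cellar_b_center and the z axis of deck, either way round below 0.15 rad))) or ((x of cellar_b_center in the frame of deck between -0.115 and 0.06 m and y of cellar_b_center in the frame of deck between -0.065 and 0.065 m and z of cellar_b_center in the frame of deck between 0.014 and 0.03 m and angle between the z axis of cellar_b_center and the z axis of deck, either way round below 0.15 rad) and contact force between the fingers and cellar_b below 0.2 N and (distance of cellar_a_center from where it was at the start of the episode above 0.08 m and not (x of cellar_a_center in the frame of deck between -0.115 and 0.08 m and y of cellar_a_center in the frame of deck between -0.065 and 0.065 m and z of cellar_a_center in the frame of deck between 0.014 and 0.03 m and angle between the z axis of cellar_a_center and the z axis of deck, either way round below 0.15 rad))))), for 0.06 s.
At the end, for the whole second after the job is handed in: the cellar that slides lies in the trough (its centre within the trough or at the foot of the ramp, not tipped over), the one that sticks stands upright in the tray (centre within 55 mm by 75 mm of the tray's centre, tilted less than 0.12 rad), both at rest and released (x of cellar_a_center in the frame of trough between -0.085 and 0.075 m and y of cellar_a_center in the frame of trough between -0.07 and 0.07 m and z of cellar_a_center in the frame of trough below 0.06 m and angle between cellar_a_center's own z axis and vertical below 0.45 rad and x of cellar_b_center in the frame of tray between -0.055 and 0.055 m and y of cellar_b_center in the frame of tray between -0.075 and 0.075 m and z of cellar_b_center in the frame of tray below 0.038 m and angle between cellar_b_center's own z axis and vertical below 0.12 rad and linear speed of each of cellar_a, cellar_b below 0.02 m/s); the robot touches nothing.
It fails at once if the sliding cellar is handled in the trough instead of sliding there on its own ((x of cellar_a_center in the frame of trough between -0.085 and 0.075 m and y of cellar_a_center in the frame of trough between -0.07 and 0.07 m and z of cellar_a_center in the frame of trough below 0.09 m) and contact force between the fingers and cellar_a above 1 N).
It fails at once if a cellar is tipped over (angle between any of cellar_a_center, cellar_b_center's own z axis and vertical above 0.9 rad).
It fails at once if a cellar is dropped or flung (faster than 1.3 m/s) (linear speed of any of cellar_a, cellar_b above 1.3 m/s).
It fails at once if a bystander is moved by more than 30 mm (distance of any of sanding_block, depth_gauge, funnel_block from where it was at the start of the episode above 0.03 m).
It also fails if it takes over 64 s, if anything falls off the work surface, if the arm or the gripper's body presses on something with over 40 N, if the wrist force passes 120 N, or if a joint passes its speed limit or range.

## Working session

There is one attempt and no reset: what is moved stays moved. The work goes in short steps, Python scripts to look and compute and a shell command to move; the robot and the scene stay as the last step left them, time stands still between calls to the robot, and variables do not carry over. Pictures are saved under pics/ and viewed, and the job is handed in when it is done.

```bash
ls; mkdir -p pics
cat > h.py <<'E'
import numpy as np, cv2, json
from station import bot
from scipy.spatial.transform import Rotation as R
def save(name,img): cv2.imwrite('pics/'+name, cv2.cvtColor(img,cv2.COLOR_RGB2BGR))
def wfc(cam,obs=None):
    i=bot.camera_info(cam)
    if 'world_from_camera' in i: return i,np.array(i['world_from_camera'])
    T=np.eye(4); T[:3,3]=obs['eef_pos']; q=obs['tool_rot']; T[:3,:3]=R.from_quat([q[1],q[2],q[3],q[0]]).as_matrix()
    return i,T@np.array(i['mount'])
def cloud(cam,depth,obs=None):
    i,T=wfc(cam,obs); v,u=np.mgrid[0:480,0:640]
    p=np.stack([(u-i['cx'])/i['fx']*depth,-(v-i['cy'])/i['fy']*depth,-depth,np.ones_like(depth)],-1)
    return (p@T.T)[...,:3]
E
python3 - <<'E'
from h import *
o=bot.get_obs(); print(o['t'],o['eef_pos'],o['tool_rot'],o['gripper_width'])
for c in ['scene','top']:
    im,d=bot.read_camera(c); save(c+'0.png',im); np.save(c+'0.npy',d); i=bot.camera_info(c); print(c,{k:(v if k!='world_from_camera' else np.round(v,3).tolist()) for k,v in i.items()})
    for t in ['cellar_a_center','deck','trough','tray','sanding_block','depth_gauge','funnel_block']:
        for r in bot.cut_out(c,t): print(c,t,round(r['score'],2),(np.array(r['xy'])*[640,480]).round(),r['pixels'].sum())
E
```

```text
pics
0.0 [ 0.15165414 -0.65711939  0.23031681] [-9.16941881e-04  9.93572909e-01  1.13190146e-01 -1.56917112e-04] 1.000014312280149
scene {'fx': 439.05151167635796, 'fy': 439.05151167635796, 'cx': 310.02983604460286, 'cy': 236.6115211604129, 'world_from_camera': [[0.001, -0.696, 0.718, 1.451], [1.0, 0.007, 0.006, 0.053], [-0.01, 0.718, 0.696, 1.001], [0.0, 0.0, 0.0, 1.0]]}
scene cellar_a_center 0.8 [355. 235.] 571
scene deck 0.89 [292. 273.] 2678
scene deck 0.24 [356. 237.] 582
scene trough 0.77 [267. 284.] 5924
scene tray 0.77 [244. 239.] 1893
scene tray 0.55 [198. 199.] 1479
scene tray 0.49 [417. 315.] 1087
scene tray 0.39 [305. 239.] 276
scene sanding_block 0.67 [418. 313.] 999
scene sanding_block 0.67 [428. 260.] 743
scene depth_gauge 0.77 [305. 240.] 286
scene funnel_block 0.64 [142. 287.] 1401
top {'fx': 567.7105013776826, 'fy': 567.7105013776826, 'cx': 309.48749307737086, 'cy': 239.5330750901583, 'world_from_camera': [[-0.021, 0.981, -0.192, 0.199], [-1.0, -0.022, -0.001, 0.028], [-0.005, 0.192, 0.981, 1.471], [0.0, 0.0, 0.0, 1.0]]}
top cellar_a_center 0.65 [249. 255.] 820
top deck 0.62 [325. 184.] 3965
top trough 0.85 [359. 187.] 7599
top tray 0.77 [458. 339.] 4141
top tray 0.7 [391. 261.] 3732
top sanding_block 0.84 [196. 151.] 949
top depth_gauge 0.9 [311. 260.] 489
top funnel_block 0.64 [482. 165.] 1468
top funnel_block 0.37 [252. 252.] 771
```

View pics/scene0.png

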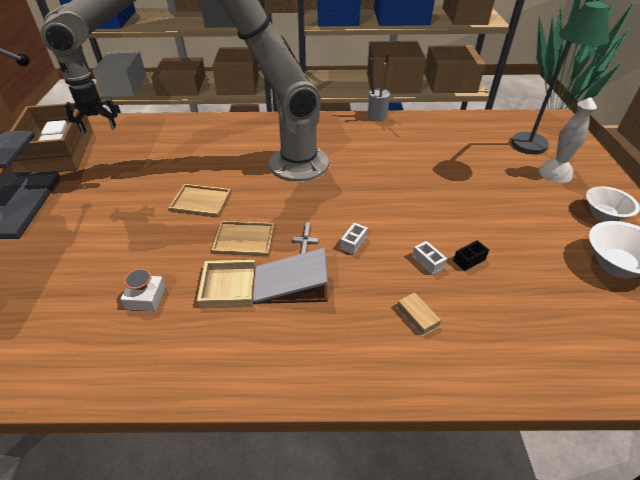

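View pics/top0.png

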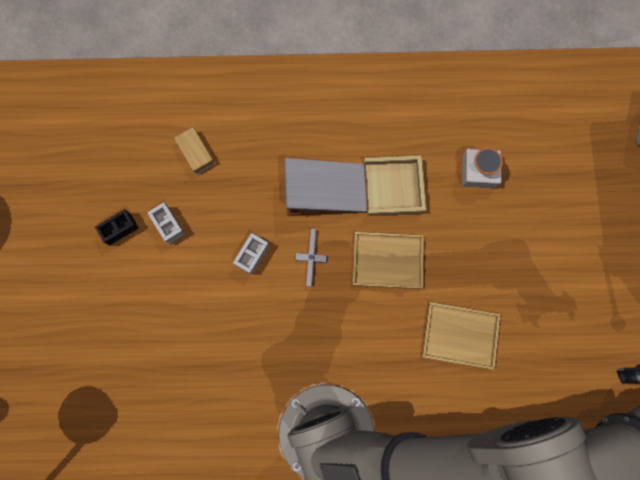

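The scene picture shows the white cellars at scene (354,238) and (429,257), which are top (251,253) and (165,222). There is a black look-alike at top (117,227). The ramp is at (325,184) and the trough at (395,185). There are two trays, at (389,260) and (461,335). The tray meant is the left-most, at (389,260). Next I measure.

Run:
```python
from h import *
im=cv2.cvtColor(cv2.imread('pics/top0.png'),cv2.COLOR_BGR2RGB); d=np.load('top0.npy'); P=cloud('top',d)
def box(name,u0,u1,v0,v1,zlo,zhi,show=True):
    s=P[v0:v1,u0:u1].reshape(-1,3); m=(s[:,2]>zlo)&(s[:,2]<zhi); s=s[m]
    (c,sz,a)=cv2.minAreaRect((s[:,:2]*1000).astype(np.float32)); print(name,len(s),np.round(c,1),np.round(sz,1),round(a,1),'z',np.percentile(s[:,2],[5,50,95]).round(4))
print('bench z',np.median(P[290:320,150:250,2]),np.median(P[200:225,210:230,2]))
box('cellar near',225,277,225,280,.036,.06)
box('cellar far',143,187,195,250,.036,.06)
box('black',92,140,205,248,.036,.06)
box('sand',170,218,122,178,.02,.05)
box('gauge',290,332,225,290,.012,.04)
box('funnel',455,510,140,195,.04,.1)
box('funneltop',455,510,140,195,.07,.1)
box('trayleft',346,430,228,294,.010,.03)
box('trayright',418,505,298,372,.010,.03)
box('trough',362,432,150,220,.027,.05)
# deck plane
s=P[165:205,292:355].reshape(-1,3); s=s[s[:,2]>0.01]
A=np.c_[s[:,:2],np.ones(len(s))]
for _ in range(3):
    k,*_=np.linalg.lstsq(A,s[:,2],rcond=None); r=s[:,2]-A@k; g=abs(r)<.004; A,s=A[g],s[g]
n=np.array([-k[0],-k[1],1]);n/=np.linalg.norm(n); print('deck n',n,'tilt',np.degrees(np.arccos(n[2])),'yaw of downhill',np.degrees(np.arctan2(n[1],n[0])),k,len(s))
# all pts on plane
q=P[140:230,270:375].reshape(-1,3); on=abs(q[:,2]-(np.c_[q[:,:2],np.ones(len(q))]@k))<.004
q=q[on&(q[:,2]>.012)]; print(q[:,2].min(),q[:,2].max())
e=np.array([n[0],n[1],0]);e/=np.linalg.norm(e); dx=np.cross(np.cross(n,e),n); dy=np.cross(n,dx)
B=np.stack([dx,dy],1); uv=q@B; print('minrect',cv2.minAreaRect((uv*1000).astype(np.float32)))
lo,hi=np.percentile(uv,[.5,99.5],axis=0); print(lo,hi,hi-lo); c=(lo+hi)/2; ctr=dx*c[0]+dy*c[1]+n*(q@n).mean(); print('deck centre',ctr,'dx',dx,'dy',dy)
```

```text
bench z 4.957006358330407e-05 0.00015055792854579142
cellar near 411 [448.5 181.8] [51.2 90.1] 58.0 z [0.0381 0.0442 0.0496]
cellar far 412 [534.6 403.7] [93.1 50.6] 32.2 z [0.0376 0.0436 0.0496]
black 432 [526.6 532.6] [53.3 91.2] 31.1 z [0.0377 0.0436 0.0486]
sand 904 [736.5 336.4] [114.4  59.9] 29.7 z [0.026  0.0317 0.0371]
gauge 322 [438.9  28.3] [136.2  72.6] 18.8 z [0.0124 0.0159 0.022 ]
funnel 1211 [ 664.6 -428.5] [91.3 90.9] 85.0 z [0.0447 0.0795 0.0927]
funneltop 606 [ 664.4 -429.8] [71.7 72.2] 4.6 z [0.084  0.0887 0.0938]
trayleft 941 [ 430.7 -177. ] [188.7 149.2] 85.9 z [0.0103 0.0135 0.02  ]
trayright 1067 [ 241.7 -355.7] [191.8 166.2] 79.1 z [0.0103 0.0137 0.0206]
trough 704 [ 624.8 -197.9] [153.5 150.6] 0.8 z [0.0287 0.0348 0.0404]
deck n [ 0.53012321 -0.25437552  0.80886493] tilt 36.014820367569044 yaw of downhill -25.633659924931912 [-0.65539152  0.31448455  0.4663058 ] 171
0.012590211143666652 0.09427791479387526
minrect ((350.0418701171875, 205.3681640625), (29.730022430419922, 182.5299835205078), 34.96627426147461)
[0.29335987 0.1315587 ] [0.40288027 0.28376064] [0.1095204  0.15220193]
deck centre [ 0.47787315 -0.04299869  0.13938195] dx [ 0.589869   -0.28304407 -0.47560813] dy [0.34992749 0.72925525 0.        ]
```

Run:
```python
import cv2
im=cv2.imread('pics/top0.png')[120:380,80:520]; cv2.imwrite('pics/topcrop0.png',cv2.resize(im,(792,468),interpolation=cv2.INTER_CUBIC))
```

```text
(no output)
```

View pics/topcrop0.png

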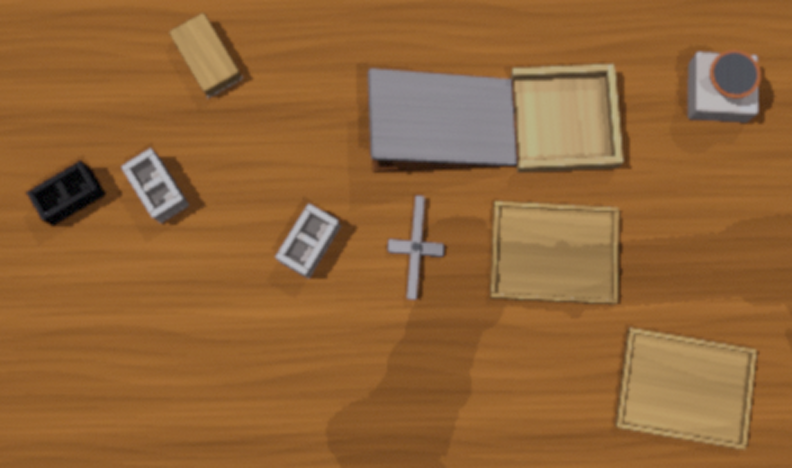

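Run:
```python
from h import *
d=np.load('top0.npy'); P=cloud('top',d)
for v in range(155,222,8): print(v,[ (round(float(P[v,u,0]),3),round(float(P[v,u,1]),3),round(float(P[v,u,2]),3)) if d[v,u]>0 else 0 for u in range(280,440,14)])
dS=np.load('scene0.npy'); S=cloud('scene',dS)
print()
for v in range(250,306,6): print(v,[ (round(float(S[v,u,0]),3),round(float(S[v,u,1]),3),round(float(S[v,u,2]),3)) if dS[v,u]>0 else 0 for u in range(250,340,10)])
```

```text
155 [(0.722, 0.105, 0.002), (0.723, 0.067, -0.003), (0.723, 0.029, -0.003), (0.719, -0.009, 0.005), (0.718, -0.047, 0.003), (0.72, -0.086, -0.003), (0.716, -0.123, 0.005), (0.715, -0.161, 0.007), (0.715, -0.199, 0.004), (0.715, -0.237, 0.001), (0.711, -0.274, 0.009), (0.713, -0.313, 0.0)]
163 [(0.699, 0.105, 0.003), (0.672, 0.065, 0.079), (0.674, 0.029, 0.074), (0.677, -0.007, 0.06), (0.682, -0.045, 0.043), (0.686, -0.082, 0.029), (0.69, -0.121, 0.016), (0.687, -0.158, 0.021), (0.691, -0.197, 0.008), (0.691, -0.236, 0.004), (0.68, -0.267, 0.034), (0.69, -0.311, 0.003)]
171 [(0.679, 0.106, -0.003), (0.651, 0.065, 0.08), (0.654, 0.03, 0.069), (0.655, -0.007, 0.063), (0.66, -0.044, 0.044), (0.665, -0.082, 0.027), (0.669, -0.12, 0.012), (0.669, -0.158, 0.009), (0.668, -0.196, 0.008), (0.669, -0.234, 0.003), (0.656, -0.265, 0.04), (0.668, -0.31, 0.002)]
179 [(0.655, 0.106, -0.001), (0.629, 0.066, 0.082), (0.632, 0.03, 0.069), (0.634, -0.006, 0.059), (0.638, -0.043, 0.044), (0.64, -0.08, 0.037), (0.646, -0.119, 0.013), (0.647, -0.158, 0.008), (0.647, -0.196, 0.003), (0.646, -0.233, 0.003),
[... 2907 characters left out ...]
 0.045, 0.072), (0.679, 0.072, 0.064), (0.627, 0.103, -0.0)]
292 [(0.651, -0.13, 0.005), (0.668, -0.098, 0.025), (0.675, -0.068, 0.034), (0.682, -0.039, 0.042), (0.689, -0.011, 0.05), (0.659, 0.015, 0.013), (0.66, 0.044, 0.014), (0.681, 0.072, 0.039), (0.652, 0.102, 0.003)]
298 [(0.697, -0.122, 0.035), (0.689, -0.096, 0.025), (0.686, -0.068, 0.021), (0.68, -0.041, 0.012), (0.682, -0.013, 0.015), (0.681, 0.016, 0.013), (0.682, 0.044, 0.015), (0.683, 0.072, 0.015), (0.671, 0.101, -0.0)]
304 [(0.698, -0.125, 0.009), (0.693, -0.098, 0.002), (0.693, -0.069, 0.003), (0.692, -0.041, 0.001), (0.692, -0.013, 0.0), (0.692, 0.016, 0.0), (0.693, 0.044, 0.001), (0.694, 0.072, 0.002), (0.693, 0.1, 0.001)]
```

Run:
```python
from h import *
for cam,f,(v0,v1,u0,u1) in [('top','top0.npy',(155,215,280,372)),('scene','scene0.npy',(248,302,250,332))]:
    d=np.load(f);P=cloud(cam,d)[v0:v1,u0:u1].reshape(-1,3)
    z0=0.052-np.tan(np.radians(20))*(-0.02-P[:,1])
    s=P[(abs(P[:,2]-z0)<.012)&(P[:,2]>.017)]
    A=np.c_[s[:,:2],np.ones(len(s))]; k=np.linalg.lstsq(A,s[:,2],rcond=None)[0]
    print(cam,len(s),'tilt',np.degrees(np.arctan(np.hypot(*k[:2]))),'yaw downhill',np.degrees(np.arctan2(-k[1],-k[0])), 'y at z=.052,x=.625',(0.052-k[2]-k[0]*.625)/k[1])
    c,sz,a=cv2.minAreaRect((s[:,:2]*1000).astype(np.float32)); print(c,sz,a, np.percentile(s,[.5,99.5],axis=0).round(3).tolist())
    # edges x vs y : fit boundaries
    for lo in np.arange(-.1,.07,.03):
        b=s[(s[:,1]>lo)&(s[:,1]<lo+.03)]; print(round(lo,2),np.percentile(b[:,0],[1,99]).round(4),len(b),end=' ')
    print()
d=np.load('top0.npy');P=cloud('top',d)
s=P[150:220,362:432].reshape(-1,3)
s=s[(s[:,2]>.026)&(s[:,2]<.05)&(s[:,1]<-.14)]
c=cv2.minAreaRect((s[:,:2]*1000).astype(np.float32)); print('trough',c)
for cam in ['top','scene']:
    bot.read_camera(cam)
    for t in ['deck','trough','tray','cellar_a_center']:
        for r in bot.landmark_of(cam,t): print(cam,t,round(r['score'],2),(np.array(r['xy'])*[640,480]).round(1))
```

```text
top 3759 tilt 19.68465234813328 yaw downhill -88.90235892748984 y at z=.052,x=.625 -0.01763110562571313
(624.505859375, -20.24371337890625) (218.41433715820312, 148.21429443359375) 88.69451141357422 [[0.555, -0.119, 0.017], [0.686, 0.088, 0.092]]
-0.1 [0.5577 0.6865] 526 -0.07 [0.557 0.686] 544 -0.04 [0.5565 0.6853] 555 -0.01 [0.5556 0.6842] 567 0.02 [0.555 0.683] 580 0.05 [0.554 0.683] 588 
scene 2606 tilt 19.76055192473739 yaw downhill -87.10983767084656 y at z=.052,x=.625 -0.01753112007971196
(591.419189453125, -22.201637268066406) (204.1924591064453, 225.77554321289062) 3.400394916534424 [[0.503, -0.124, 0.017], [0.691, 0.091, 0.092]]
-0.1 [0.5018 0.6906] 367 -0.07 [0.559  0.6903] 369 -0.04 [0.5604 0.689 ] 379 -0.01 [0.559  0.6882] 382 0.02 [0.5579 0.6877] 373 0.05 [0.5565 0.687 ] 411 
trough ((625.2586059570312, -207.06101989746094), (152.98892211914062, 132.2079315185547), 0.8724584579467773)
top deck 0.67 [327.6 184.8]
top trough 0.76 [390.3 185.2]
top tray 0.75 [458.2 336.7]
top tray 0.71 [388.7 259.7]
top cellar_a_center 0.8 [249.4 251.4]
scene deck 0.83 [286.6 274.1]
scene trough 0.83 [227.9 282.6]
scene tray 0.87 [242.4 239.4]
scene cellar_a_center 0.84 [349.6 235.2]
```

```bash
cat > plan.py <<'E'
from h import *
def pose(o=None):
    o=o or bot.get_obs(); q=o['tool_rot']; return np.array(o['eef_pos']),R.from_quat([q[1],q[2],q[3],q[0]])
def rot(yaw,tilt=0,tiltdir=None):
    """tool z down, tool x at yaw deg"""
    y=np.radians(yaw); x=np.array([np.cos(y),np.sin(y),0]); z=np.array([0,0,-1.]); return R.from_matrix(np.stack([x,np.cross(z,x),z],1))
def plan(wps,p0=None,r0=None,g=-1,dp=0):
    """wps: list of (pos mm, Rotation, nrows). prints rows, simulating roundings"""
    if p0 is None: p0,r0=pose(); p0=p0*1000
    p,r=np.array(p0,float),r0; rows=[]
    for tp,tr,n in wps:
        ps,rs=p.copy(),r; rv=(rs.inv()*tr).as_rotvec()
        for i in range(1,n+1):
            gp=ps+(np.array(tp)-ps)*i/n; gr=rs*R.from_rotvec(rv*i/n)
            sh=np.round(r.inv().apply(gp-p),dp); tu=np.round((r.inv()*gr).as_rotvec(degrees=True),1)
            rows.append([[int(a) if dp==0 else float(a) for a in sh],[float(a) if a%1 else int(a) for a in tu],g])
            p=p+r.apply(sh); r=r*R.from_rotvec(np.radians(tu))
    mx=max(max(abs(a) for a in q[0]) for q in rows); mt=max(max(abs(a) for a in q[1]) for q in rows)
    print('end',p.round(1),r.as_matrix()[:,0].round(3),r.as_matrix()[:,2].round(3),'n',len(rows),'max',mx,mt)
    for i in range(0,len(rows),12): print(json.dumps(rows[i:i+12]).replace(' ',''))
E
python3 - <<'E'
from plan import *
Y=148
plan([([400,-480,230],rot(40),5),([490,-100,230],rot(90),7),([449,182,200],rot(148),6)])
E
```

```text
end [448.9 181.7 200.3] [-0.848  0.53  -0.   ] [ 0.  0. -1.] n 18 max 61 9.7
[[[56,-23,0],[0,0,-5.4],-1],[[59,-19,1],[0,0,-5.4],-1],[[59,-12,0],[0,0,-5.4],-1],[[61,-7,0],[0,0,-5.4],-1],[[61,-1,0],[0,0,-5.4],-1],[[45,-33,0],[0,0,-7.1],-1],[[48,-28,0],[0,0,-7.2],-1],[[52,-21,0],[0,0,-7.1],-1],[[54,-15,0],[0,0,-7.2],-1],[[55,-8,0],[0,0,-7.1],-1],[[56,-1,0],[0,0,-7.2],-1],[[55,7,0],[0,0,-7.1],-1]]
[[[47,-7,5],[0,0,-9.7],-1],[[48,1,5],[0,0,-9.6],-1],[[46,9,5],[0,0,-9.7],-1],[[45,17,5],[0,0,-9.7],-1],[[41,24,5],[0,0,-9.6],-1],[[36,30,5],[0,0,-9.7],-1]]
```

```bash
python3 -m jog '[[[56,-23,0],[0,0,-5.4],-1],[[59,-19,1],[0,0,-5.4],-1],[[59,-12,0],[0,0,-5.4],-1],[[61,-7,0],[0,0,-5.4],-1],[[61,-1,0],[0,0,-5.4],-1],[[45,-33,0],[0,0,-7.1],-1],[[48,-28,0],[0,0,-7.2],-1],[[52,-21,0],[0,0,-7.1],-1],[[54,-15,0],[0,0,-7.2],-1],[[55,-8,0],[0,0,-7.1],-1],[[56,-1,0],[0,0,-7.2],-1],[[55,7,0],[0,0,-7.1],-1]]'
python3 -m jog '[[[47,-7,5],[0,0,-9.7],-1],[[48,1,5],[0,0,-9.6],-1],[[46,9,5],[0,0,-9.7],-1],[[45,17,5],[0,0,-9.7],-1],[[41,24,5],[0,0,-9.6],-1],[[36,30,5],[0,0,-9.7],-1],[[0,0,0],[0,0,0],-1]]'
cat > look.py <<'E'
import sys
from h import *
n=sys.argv[1]; zlo,zhi=float(sys.argv[2]),float(sys.argv[3])
o=bot.get_obs(); im,d=bot.read_camera('wrist'); save(n,im); P=cloud('wrist',d,o)
print('t',o['t'],'tcp',np.array(o['eef_pos']).round(4),'w',round(o['gripper_width'],3),'q7',round(o['q'][6],2))
i,T=wfc('wrist',o); Ti=np.linalg.inv(T)
for r in bot.cut_out('wrist','cellar_a_center'):
    m=cv2.erode(r['pixels'].astype(np.uint8),np.ones((3,3)))>0; 
    s=P[r['pixels']&(d>0)]; s=s[(s[:,2]>zlo)&(s[:,2]<zhi)]
    if len(s)<50: continue
    c,sz,a=cv2.minAreaRect((s[:,:2]*1000).astype(np.float32)); print('cellar',round(r['score'],2),(np.array(r['xy'])*[640,480]).round(),'c',np.round(c,1),np.round(sz,1),round(a,1),'z',np.percentile(s[:,2],[5,50,95]).round(4),len(s))
E
python3 look.py w1.png .03 .06
```

```text
t: 2.8
eef_pos: [0.4907, -0.0985, 0.2307]
tool_rot: [0.0, 0.706, 0.708, 0.0]
contact_force: [1.6, -0.1, 0.1]
gripper_width: 0.993
t: 3.68
eef_pos: [0.4478, 0.1856, 0.2006]
tool_rot: [-0.0, 0.272, 0.962, 0.001]
contact_force: [-0.7, -0.2, -0.0]
gripper_width: 1.002
t 3.675 tcp [0.4478 0.1856 0.2006] w 1.002 q7 0.25
cellar 0.7 [321. 212.] c [448.4 183.7] [49.9 89.5] 58.5 z [0.034  0.0453 0.0466] 3284
```

View pics/w1.png

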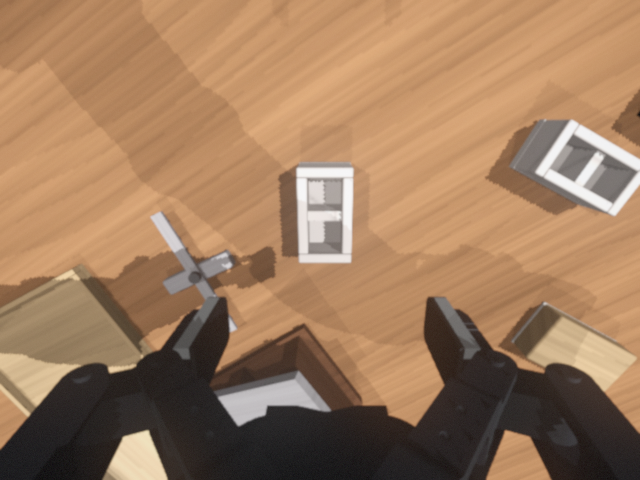

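The wrist picture shows the near white cellar at (325,213), between the fingers' axes and aligned. It is white, not the black one, so the choice is confirmed. Next I descend.

Run:
```python
from plan import *
plan([([448.4,183.2,60],rot(148.4),4),([448.4,183.2,11],rot(148.4),3)])
```

```text
end [448.5 182.9  11.2] [-0.852  0.524 -0.   ] [-0. -0. -1.] n 7 max 35 0.1
[[[0,0,35],[0,0,-0.1],-1],[[1,1,35],[0,0,-0.1],-1],[[0,0,35],[0,0,-0.1],-1],[[0,0,35],[0,0,-0.1],-1],[[0,0,16],[0,0,0],-1],[[0,0,17],[0,0,0],-1],[[0,0,16],[0,0,0],-1]]
```

```bash
python3 -m jog '[[[0,0,35],[0,0,-0.1],-1],[[1,1,35],[0,0,-0.1],-1],[[0,0,35],[0,0,-0.1],-1],[[0,0,35],[0,0,-0.1],-1],[[0,0,16],[0,0,0],-1],[[0,0,17],[0,0,0],-1],[[0,0,16],[0,0,0],-1],[[0,0,0],[0,0,0],-1]]' 45
python3 -m jog '[[[0,0,0],[0,0,0],0.2],[[0,0,0],[0,0,0],1],[[0,0,0],[0,0,0],1],[[0,0,0],[0,0,0],1],[[0,0,0],[0,0,0],1]]' 45
```

```text
t: 4.78
eef_pos: [0.4482, 0.1828, 0.0106]
tool_rot: [-0.0, 0.272, 0.962, -0.0]
contact_force: [-0.7, -0.3, -0.5]
gripper_width: 1.001
t: 5.4
eef_pos: [0.4493, 0.1835, 0.0121]
tool_rot: [0.001, 0.272, 0.962, 0.0]
contact_force: [0.3, -0.1, 6.4]
gripper_width: 0.578
```

```bash
cat >> plan.py <<'E'
C=np.array([622,-17.5,52.]); yw=np.radians(-88.8); t=np.radians(20)
dx=np.array([np.cos(t)*np.cos(yw),np.cos(t)*np.sin(yw),-np.sin(t)]); n_=np.array([np.sin(t)*np.cos(yw),np.sin(t)*np.sin(yw),np.cos(t)]); dy=np.cross(n_,dx)
RD=R.from_matrix(np.stack([-dx,dy,-n_],1))
def deckp(x,y,z): return C+x*dx+y*dy+z*n_   # mm
def indeck(p): q=np.array(p)-C; return np.array([q@dx,q@dy,q@n_]).round(1)
E
python3 - <<'E'
from plan import *
print(deckp(-55,0,12),deckp(-55,0,60))
plan([([449,183.5,150],rot(148.4),4),([530,110,200],rot(120),4),(deckp(-55,0,90),RD,6),(deckp(-55,0,30),RD,3)],g=1)
E
```

```text
[621.00358369  30.06841759  82.08741933] [621.34739471  13.65505123 127.19266513]
end [621.1  24.1  99. ] [-0.019  0.939  0.342] [-0.007  0.342 -0.94 ] n 17 max 35 7.1
[[[0,0,-34],[0,0,0],1],[[0,0,-35],[0,0,0],1],[[0,0,-34],[0.1,0,0],1],[[0,0,-35],[0,0.1,0],1],[[-27,-5,-12],[0,0,7.1],1],[[-27,-2,-13],[0,0,7.1],1],[[-27,2,-12],[0,0,7.1],1],[[-27,5,-13],[0,0,7.1],1],[[-23,4,7],[-0.8,3.3,4.7],1],[[-23,6,7],[-0.9,3.2,4.8],1],[[-23,8,5],[-0.8,3.3,4.7],1],[[-22,10,4],[-0.9,3.3,4.8],1]]
[[[-21,12,2],[-0.8,3.2,4.7],1],[[-21,13,2],[-0.9,3.3,4.8],1],[[0,0,20],[0,0,0],1],[[0,0,20],[0,0,0],1],[[0,0,20],[0,0,0],1]]
```

```bash
python3 -m jog '[[[0,0,-34],[0,0,0],1],[[0,0,-35],[0,0,0],1],[[0,0,-34],[0.1,0,0],1],[[0,0,-35],[0,0.1,0],1],[[-27,-5,-12],[0,0,7.1],1],[[-27,-2,-13],[0,0,7.1],1],[[-27,2,-12],[0,0,7.1],1],[[-27,5,-13],[0,0,7.1],1],[[-23,4,7],[-0.8,3.3,4.7],1],[[-23,6,7],[-0.9,3.2,4.8],1],[[-23,8,5],[-0.8,3.3,4.7],1],[[-22,10,4],[-0.9,3.3,4.8],1]]'
python3 -m jog '[[[-21,12,2],[-0.8,3.2,4.7],1],[[-21,13,2],[-0.9,3.3,4.8],1],[[0,0,0],[0,0,0],1],[[0,0,0],[0,0,0],1]]'
python3 look.py w2.png .0 .3
python3 - <<'E'
from plan import *
p,r=pose(); print(indeck(p*1000), (r.inv()*RD).as_rotvec(degrees=True).round(2))
o=bot.get_obs(); im,d=bot.read_camera('wrist'); P=cloud('wrist',d,o)*1000
Q=P-C; x=Q@dx;y=Q@dy;z=Q@n_
m=(d>0)&(abs(z)<8)&(abs(x)<130)&(abs(y)<80); print('deck resid',m.sum(),np.percentile(z[m],[5,50,95]).round(2))
A=np.c_[x[m],y[m],np.ones(m.sum())]; k=np.linalg.lstsq(A,z[m],rcond=None)[0]; print('z fit',k, 'y range',np.percentile(y[m],[.5,99.5]),'x',np.percentile(x[m],[.5,99.5]))
a=(d>0)&(z>15)&(z<150)&(abs(x+55)<70)&(abs(y)<40); print(a.sum());
E
```

```text
t: 6.9
eef_pos: [0.5903, 0.0377, 0.1682]
tool_rot: [-0.085, 0.634, 0.765, 0.082]
contact_force: [0.8, 1.3, -2.8]
gripper_width: 0.573
t: 7.4
eef_pos: [0.6203, 0.0037, 0.1541]
tool_rot: [-0.125, 0.689, 0.704, 0.121]
contact_force: [-0.5, 1.1, -1.9]
gripper_width: 0.577
t 7.4 tcp [0.6203 0.0037 0.1541] w 0.577 q7 0.02
cellar 0.57 [326. 301.] c [644.1 -23.4] [ 97.7 173.3] 26.7 z [0.1437 0.1799 0.1998] 26810
[-56.1  -1.   88.9] [-0.11 -0.01  0.1 ]
deck resid 12348 [-1.08  0.1   1.16]
z fit [ 0.00091253 -0.00082374  0.12134111] y range [-64.90740669  64.45277335] x [-112.03588897   88.75470999]
33691
```

View pics/w2.png

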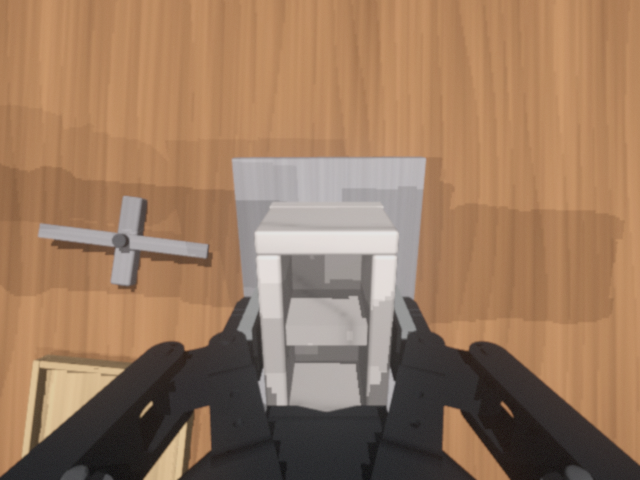

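Run:
```python
from plan import *
p,r=pose(); print(indeck(p*1000))
o=bot.get_obs(); im,d=bot.read_camera('wrist'); P=cloud('wrist',d,o)*1000
Q=P-C; x=Q@dx;y=Q@dy;z=Q@n_
a=(d>0)&(im.min(-1)>150)&(z>112)&(z<132)&(abs(x+55)<60)&(abs(y)<30)
A=np.c_[x[a],y[a],np.ones(a.sum())];Z=z[a]
for _ in range(5):
    k=np.linalg.lstsq(A,Z,rcond=None)[0]; g=abs(Z-A@k)<3; A,Z=A[g],Z[g]
print(len(Z),k,'rim z at -55:',k[2]-55*k[0],'x',np.percentile(A[:,0],[1,99]),'y',np.percentile(A[:,1],[1,99]))
```

```text
[-56.1  -0.9  89. ]
8649 [-1.61982138e-03 -3.19267181e-03  1.22215569e+02] rim z at -55: 122.30465925206153 x [-100.97298007  -36.07997217] y [-25.8565994  23.0763578]
```

```bash
python3 -m jog '[[[0,1,25],[0,0,0],1],[[0,0,24],[0,0,0],1],[[0,0,16],[0,0,0],1],[[0,0,9],[0,0,0],1],[[0,0,0],[0,0,0],1]]'
python3 - <<'E'
from plan import *
p,r=pose(); print(indeck(p*1000),bot.get_obs()['contact_force'])
E
python3 -m jog '[[[0,0,2],[0,0,0],1],[[0,0,0],[0,0,0],1]]'
python3 - <<'E'
from plan import *
p,r=pose(); print(indeck(p*1000),bot.get_obs()['contact_force'])
E
```

```text
t: 8.22
eef_pos: [0.6213, 0.0288, 0.0847]
tool_rot: [-0.125, 0.689, 0.704, 0.121]
contact_force: [-0.9, -0.7, -2.0]
gripper_width: 0.577
[-54.7   0.2  14.9] [-0.94735276 -0.65600671 -1.98036874]
t: 8.48
eef_pos: [0.6218, 0.0289, 0.0834]
tool_rot: [-0.124, 0.689, 0.703, 0.121]
contact_force: [-0.3, -0.2, -1.9]
gripper_width: 0.579
[-54.3   0.8  13.7] [-0.26089755 -0.16802316 -1.93833449]
```

```bash
python3 -m jog '[[[0,0,1],[0,0,0],1],[[0,0,1],[0,0,0],1],[[0,0,0],[0,0,0],1]]'
python3 - <<'E'
from plan import *
p,r=pose(); print(indeck(p*1000),bot.get_obs()['contact_force'])
E
```

```text
t: 8.85
eef_pos: [0.6219, 0.0296, 0.0815]
tool_rot: [-0.124, 0.689, 0.703, 0.121]
contact_force: [0.7, -2.2, 1.4]
gripper_width: 0.577
[-54.3   0.9  11.6] [ 0.73760013 -2.1892569   1.43437086]
```

```bash
python3 -m jog '[[[0,0,0],[0,0,0],-1],[[0,0,0],[0,0,0],-1],[[0,0,0],[0,0,0],-1],[[0,0,0],[0,0,0],-1]]'
python3 look.py w3.png .0 .2
python3 - <<'E'
from h import *
im,d=bot.read_camera('scene'); save('s3.png',cv2.resize(im[180:340,100:460],(792,352)))
E
```

```text
t: 9.35
eef_pos: [0.6214, 0.03, 0.0811]
tool_rot: [-0.125, 0.689, 0.703, 0.121]
contact_force: [1.0, -0.1, 0.3]
gripper_width: 1.001
t 9.35 tcp [0.6214 0.03   0.0811] w 1.001 q7 -0.01
```

View pics/s3.png

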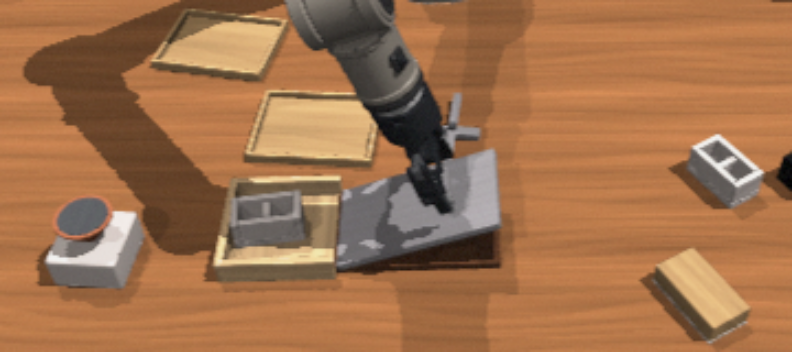

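View pics/w3.png

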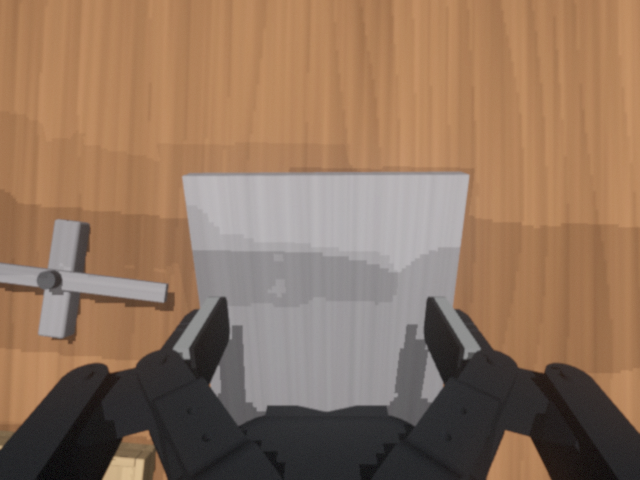

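The scene crop shows that the near cellar slid by itself and lies upright in the trough, at crop (268,218). The wrist picture shows the deck empty. Next is the far white cellar.

Run:
```python
from plan import *
plan([(deckp(-54,0,85),RD,3),([590,130,200],rot(60),5),([534.6,403.7,200],rot(32.2),6)])
```

```text
end [534.3 403.3 199.6] [ 0.846  0.533 -0.   ] [-0.  0. -1.] n 14 max 42 6.2
[[[0,0,-25],[0,0,0],-1],[[0,0,-24],[0,0,0],-1],[[0,0,-25],[-0.1,0,0],-1],[[27,-6,-1],[-1.1,-3.9,6.2],-1],[[26,-9,-2],[-1.1,-3.9,6.1],-1],[[25,-11,-5],[-1.1,-3.9,6.2],-1],[[23,-14,-6],[-1,-3.9,6.2],-1],[[21,-16,-8],[-1.1,-3.9,6.1],-1],[[35,-31,0],[0,0,4.6],-1],[[32,-33,0],[0,0,4.7],-1],[[30,-36,0],[0,0,4.6],-1],[[26,-39,0],[0,0,4.7],-1]]
[[[23,-40,0],[0,0,4.6],-1],[[20,-42,0],[0,0,4.6],-1]]
```

```bash
python3 -m jog '[[[0,0,-25],[0,0,0],-1],[[0,0,-24],[0,0,0],-1],[[0,0,-25],[-0.1,0,0],-1],[[27,-6,-1],[-1.1,-3.9,6.2],-1],[[26,-9,-2],[-1.1,-3.9,6.1],-1],[[25,-11,-5],[-1.1,-3.9,6.2],-1],[[23,-14,-6],[-1,-3.9,6.2],-1],[[21,-16,-8],[-1.1,-3.9,6.1],-1],[[35,-31,0],[0,0,4.6],-1],[[32,-33,0],[0,0,4.7],-1],[[30,-36,0],[0,0,4.6],-1],[[26,-39,0],[0,0,4.7],-1]]'
python3 -m jog '[[[23,-40,0],[0,0,4.6],-1],[[20,-42,0],[0,0,4.6],-1],[[0,0,0],[0,0,0],-1],[[0,0,0],[0,0,0],-1]]'
python3 look.py w4.png .036 .06
python3 - <<'E'
from plan import *
im,d=bot.read_camera('top'); save('t4.png',im); P=cloud('top',d)
s=P[150:220,362:432].reshape(-1,3); s=s[(s[:,2]>.041)&(s[:,2]<.06)&(abs(s[:,0]-.625)<.06)&(s[:,1]<-.135)&(s[:,1]>-.255)]
print('in trough',len(s),cv2.minAreaRect((s[:,:2]*1000).astype(np.float32)),np.median(s[:,2]))
plan([([534.6,403.7,60],rot(32.2),4),([534.6,403.7,11],rot(32.2),3)])
E
```

```text
t: 11.0
eef_pos: [0.5523, 0.314, 0.1997]
tool_rot: [-0.0, 0.936, 0.352, -0.0]
contact_force: [0.1, -0.4, -0.8]
gripper_width: 0.999
t: 11.5
eef_pos: [0.5343, 0.4028, 0.1993]
tool_rot: [0.0, 0.961, 0.278, -0.0]
contact_force: [0.2, -0.6, -0.5]
gripper_width: 0.998
t 11.5 tcp [0.5343 0.4028 0.1993] w 0.998 q7 -1.89
in trough 388 ((618.489990234375, -213.43788146972656), (52.1550178527832, 90.57654571533203), 8.800010681152344) 0.049339616795519015
end [535.  403.7  10.6] [ 0.846  0.533 -0.   ] [-0.    -0.001 -1.   ] n 7 max 35 0.1
[[[0,-1,35],[0,0,0],-1],[[0,0,35],[0,0,0],-1],[[0,-1,35],[0,0,-0.1],-1],[[1,0,35],[0,0,0],-1],[[0,0,16],[0,0,0],-1],[[0,0,16],[0,0,0],-1],[[0,0,17],[0,0,0],-1]]
```

View pics/w4.png

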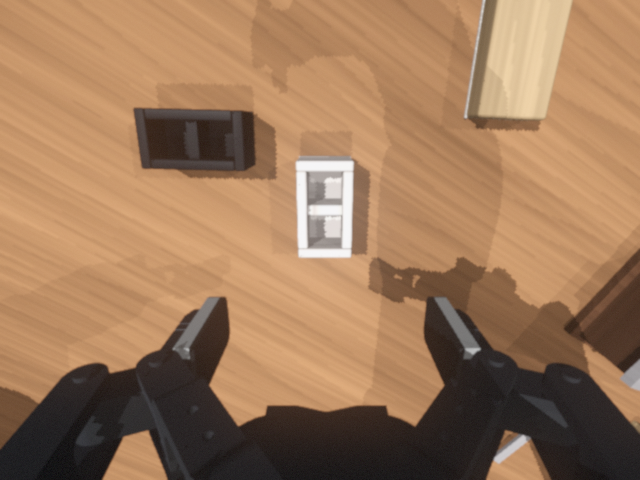

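View pics/t4.png

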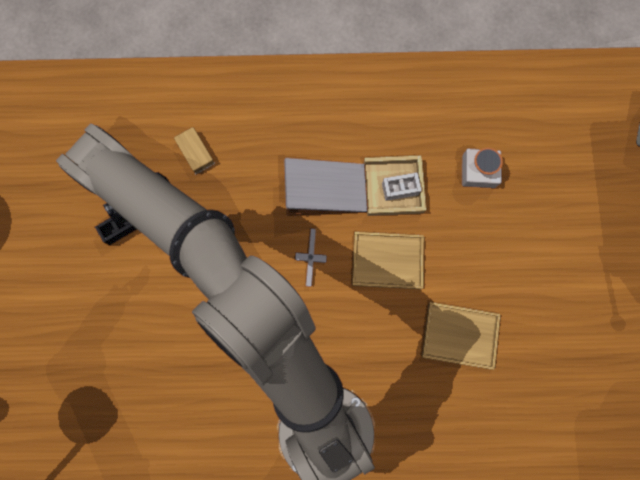

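Far white cellar at wrist (325,208), aligned; the black one at (195,140) stays clear of the left finger. The top picture shows the slider upright in the trough at (403,185). I refine the far cellar's centre from the wrist depth.

Run:
```python
from plan import *
o=bot.get_obs(); im,d=bot.read_camera('wrist'); P=cloud('wrist',d,o)
m=np.zeros(d.shape,bool); m[130:275,275:375]=1
s=P[m&(d>0)]; s=s[(s[:,2]>.038)&(s[:,2]<.056)]; c=cv2.minAreaRect((s[:,:2]*1000).astype(np.float32)); print(c,len(s))
```

```text
((536.1505126953125, 406.1775207519531), (89.20032501220703, 50.114505767822266), 32.08223342895508) 3098
```

```bash
python3 -m jog '[[[2,-1,35],[0,0,0],-1],[[1,0,35],[0,0,0],-1],[[0,0,35],[0,0,0],-1],[[0,0,35],[0,0,0],-1],[[0,0,16],[0,0,0],-1],[[0,0,16],[0,0,0],-1],[[0,0,16],[0,0,0],-1],[[0,0,0],[0,0,0],-1]]' 45
python3 -m jog '[[[0,0,0],[0,0,0],0.2],[[0,0,0],[0,0,0],1],[[0,0,0],[0,0,0],1],[[0,0,0],[0,0,0],1],[[0,0,0],[0,0,0],1]]' 45
python3 - <<'E'
from plan import *
p,r=pose(); print((p*1000).round(1)); p=p*1000
plan([([p[0],p[1],150],rot(32.2),4),([575,230,200],rot(60),5),(deckp(-55,0,89),RD,7)],g=1)
E
```

```text
t: 12.7
eef_pos: [0.5358, 0.4053, 0.0107]
tool_rot: [0.0, 0.961, 0.278, -0.001]
contact_force: [0.2, -0.3, -0.3]
gripper_width: 0.996
t: 13.32
eef_pos: [0.5367, 0.4066, 0.0127]
tool_rot: [-0.001, 0.961, 0.278, 0.001]
contact_force: [-1.1, 0.4, 5.7]
gripper_width: 0.58
[536.7 406.6  12.7]
end [621.9   4.2 154.2] [-0.019  0.94   0.341] [-0.008  0.341 -0.94 ] n 16 max 35 5.6
[[[0,0,-34],[0,0,0],1],[[0,0,-35],[0,0,0],1],[[0,0,-34],[0,-0.1,0],1],[[0,0,-34],[-0.1,0,0],1],[[-12,34,-10],[0,0,-5.6],1],[[-16,33,-10],[0,0,-5.5],1],[[-18,30,-10],[0,0,-5.6],1],[[-22,29,-10],[0,0,-5.5],1],[[-24,27,-10],[0,0,-5.6],1],[[-25,22,7],[0.8,2.8,-4.4],1],[[-26,20,4],[0.8,2.8,-4.4],1],[[-29,18,4],[0.7,2.8,-4.4],1]]
[[[-29,16,2],[0.8,2.8,-4.4],1],[[-31,13,0],[0.8,2.8,-4.4],1],[[-32,11,-2],[0.8,2.7,-4.4],1],[[-32,9,-3],[0.8,2.8,-4.4],1]]
```

```bash
python3 -m jog '[[[0,0,-34],[0,0,0],1],[[0,0,-35],[0,0,0],1],[[0,0,-34],[0,-0.1,0],1],[[0,0,-34],[-0.1,0,0],1],[[-12,34,-10],[0,0,-5.6],1],[[-16,33,-10],[0,0,-5.5],1],[[-18,30,-10],[0,0,-5.6],1],[[-22,29,-10],[0,0,-5.5],1],[[-24,27,-10],[0,0,-5.6],1],[[-25,22,7],[0.8,2.8,-4.4],1],[[-26,20,4],[0.8,2.8,-4.4],1],[[-29,18,4],[0.7,2.8,-4.4],1]]'
python3 -m jog '[[[-29,16,2],[0.8,2.8,-4.4],1],[[-31,13,0],[0.8,2.8,-4.4],1],[[-32,11,-2],[0.8,2.7,-4.4],1],[[-32,9,-3],[0.8,2.8,-4.4],1],[[0,0,0],[0,0,0],1],[[0,0,0],[0,0,0],1]]'
cat > rim.py <<'E'
from plan import *
p,r=pose(); print(indeck(p*1000),(r.inv()*RD).as_rotvec(degrees=True).round(2))
o=bot.get_obs(); im,d=bot.read_camera('wrist'); save('rim%d.png'%int(o['t']*10),im); P=cloud('wrist',d,o)*1000
Q=P-C; x=Q@dx;y=Q@dy;z=Q@n_; h=indeck(p*1000)[2]+33
a=(d>0)&(im.min(-1)>150)&(abs(z-h)<10)&(abs(x+55)<60)&(abs(y)<30)
A=np.c_[x[a],y[a],np.ones(a.sum())];Z=z[a]
for _ in range(5):
    k=np.linalg.lstsq(A,Z,rcond=None)[0]; g=abs(Z-A@k)<3; A,Z=A[g],Z[g]
print(len(Z),k,'rim z at -55:',k[2]-55*k[0],'x',np.percentile(A[:,0],[1,99]),'y',np.percentile(A[:,1],[1,99]))
E
python3 rim.py
```

```text
t: 14.82
eef_pos: [0.594, 0.1307, 0.1784]
tool_rot: [-0.054, 0.8, 0.596, 0.052]
contact_force: [0.8, 0.7, -3.3]
gripper_width: 0.578
t: 15.58
eef_pos: [0.6208, 0.0033, 0.1527]
tool_rot: [-0.125, 0.69, 0.703, 0.12]
contact_force: [0.1, 1.0, -3.4]
gripper_width: 0.578
[-54.   -0.8  87.5] [-0.17  0.1  -0.15]
8592 [ 1.68869457e-03 -2.99258852e-03  1.20314432e+02] rim z at -55: 120.22155392160414 x [-98.53996438 -32.57398079] y [-25.52636678  23.40651311]
```

```bash
python3 -m jog '[[[0,1,25],[0,0,0],1],[[0,0,24],[0,0,0],1],[[0,0,15],[0,0,0],1],[[0,0,9],[0,0,0],1],[[0,0,1],[0,0,0],1],[[0,0,0],[0,0,0],1]]'
python3 - <<'E'
from plan import *
p,r=pose(); print(indeck(p*1000),bot.get_obs()['contact_force'])
E
python3 -m jog '[[[0,0,1],[0,0,0],1],[[0,0,0],[0,0,0],1]]'
python3 - <<'E'
from plan import *
p,r=pose(); print(indeck(p*1000),bot.get_obs()['contact_force'])
E
```

```text
t: 16.38
eef_pos: [0.6225, 0.0285, 0.0846]
tool_rot: [-0.123, 0.69, 0.703, 0.121]
contact_force: [0.0, -0.9, -3.5]
gripper_width: 0.578
[-54.3   1.5  14.9] [ 0.02747282 -0.92305304 -3.53043246]
t: 16.62
eef_pos: [0.6221, 0.0288, 0.0833]
tool_rot: [-0.124, 0.69, 0.703, 0.12]
contact_force: [-0.1, -0.3, -3.6]
gripper_width: 0.578
[-54.2   1.1  13.6] [-0.13042128 -0.34439698 -3.61427536]
```

```bash
python3 -m jog '[[[0,0,1],[0,0,0],1],[[0,0,0.7],[0,0,0],1],[[0,0,0],[0,0,0],1]]'
python3 - <<'E'
from plan import *
p,r=pose(); print(indeck(p*1000),bot.get_obs()['contact_force'])
E
```

```text
t: 17.0
eef_pos: [0.6221, 0.0292, 0.082]
tool_rot: [-0.124, 0.69, 0.703, 0.12]
contact_force: [-2.4, -3.6, 4.0]
gripper_width: 0.578
[-54.1   1.1  12.2] [-2.37651979 -3.57594551  3.96886044]
```

Contact made; I release.

```bash
python3 -m jog '[[[0,0,0],[0,0,0],-1],[[0,0,0],[0,0,0],-1],[[0,0,0],[0,0,0],-1],[[0,0,0],[0,0,0],-1],[[0,0,0],[0,0,0],-1],[[0,0,0],[0,0,0],-1],[[0,0,0],[0,0,0],-1],[[0,0,0],[0,0,0],-1]]'
python3 rim.py; ls pics
python3 - <<'E'
from h import *
im,d=bot.read_camera('scene'); save('s5.png',cv2.resize(im[180:340,100:460],(792,352)))
E
```

```text
t: 18.0
eef_pos: [0.6219, 0.0296, 0.0814]
tool_rot: [-0.124, 0.69, 0.703, 0.12]
contact_force: [-0.1, -0.8, -0.5]
gripper_width: 0.998
[-54.3   0.9  11.5] [-0.09  0.11 -0.07]
9602 [ 1.21375912e-03 -6.41362977e-04  4.50283048e+01] rim z at -55: 44.96154800055008 x [-98.43979045 -26.37411985] y [-23.79744606  25.11224594]
rim155.png
rim180.png
s3.png
scene0.png
t4.png
top0.png
topcrop0.png
w1.png
w2.png
w3.png
w4.png
```

View pics/s5.png

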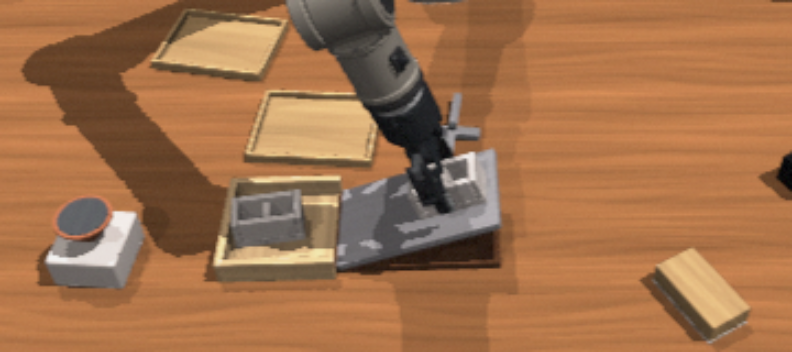

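The second cellar has stayed put at deck x≈-54, with its rim 45 mm above the deck, so it sticks. I grip it again and carry it to the tray.

```bash
python3 -m jog '[[[0,0,0],[0,0,0],0.2],[[0,0,0],[0,0,0],1],[[0,0,0],[0,0,0],1],[[0,0,0],[0,0,0],1],[[0,0,0],[0,0,0],1]]' 45
python3 - <<'E'
from plan import *
p,r=pose(); p=p*1000; print(indeck(p))
plan([(p+85*n_,RD,3),([431,-177,140],rot(91),9)],g=1)
E
```

```text
t: 18.73
eef_pos: [0.6222, 0.0293, 0.0815]
tool_rot: [-0.124, 0.69, 0.703, 0.12]
contact_force: [1.3, -1.6, 0.8]
gripper_width: 0.579
[-54.    1.2  11.7]
end [ 431.4 -177.4  139.9] [-0.018  1.    -0.001] [ 0.    -0.001 -1.   ] n 12 max 29 2.3
[[[0,0,-28],[0,0,0],1],[[0,0,-29],[0,0.1,-0.1],1],[[0,0,-28],[0,0,0],1],[[-19,-22,-4],[0,-2.2,0],1],[[-19,-21,-4],[0,-2.2,0],1],[[-19,-22,-3],[0,-2.3,0.1],1],[[-19,-22,-2],[0,-2.2,0],1],[[-20,-22,-1],[0,-2.2,0],1],[[-19,-21,-1],[0,-2.2,0.1],1],[[-20,-22,0],[-0.1,-2.2,0],1],[[-19,-22,1],[0,-2.3,0],1],[[-20,-21,2],[0,-2.2,0],1]]
```

```bash
python3 -m jog '[[[0,0,-28],[0,0,0],1],[[0,0,-29],[0,0.1,-0.1],1],[[0,0,-28],[0,0,0],1],[[-19,-22,-4],[0,-2.2,0],1],[[-19,-21,-4],[0,-2.2,0],1],[[-19,-22,-3],[0,-2.3,0.1],1],[[-19,-22,-2],[0,-2.2,0],1],[[-20,-22,-1],[0,-2.2,0],1],[[-19,-21,-1],[0,-2.2,0.1],1],[[-20,-22,0],[-0.1,-2.2,0],1],[[-19,-22,1],[0,-2.3,0],1],[[-20,-21,2],[0,-2.2,0],1]]'
python3 -m jog '[[[0,0,0],[0,0,0],1],[[0,0,0],[0,0,0],1]]'
python3 - <<'E'
from plan import *
o=bot.get_obs(); im,d=bot.read_camera('wrist'); save('w6.png',im); P=cloud('wrist',d,o)*1000
print((np.array(o['eef_pos'])*1000).round(1),o['contact_force'])
a=(d>0)&(im.min(-1)>150)&(P[...,2]>155)&(P[...,2]<190)&(abs(P[...,0]-431)<30)
A=np.c_[P[a][:,:2]-[431,-177],np.ones(a.sum())];Z=P[a][:,2]
for _ in range(6):
    k=np.linalg.lstsq(A,Z,rcond=None)[0]; g=abs(Z-A@k)<3; A,Z=A[g],Z[g]
print(len(Z),k,np.percentile(A[:,:2],[1,99],axis=0))
f=(d>0)&(P[...,2]>2)&(P[...,2]<11)&(abs(P[...,0]-431)<55)&(abs(P[...,1]+177)<75); print('floor z',f.sum(),np.percentile(P[f][:,2],[5,50,95]))
E
```

```text
t: 20.23
eef_pos: [0.4293, -0.1771, 0.1391]
tool_rot: [-0.001, 0.7, 0.714, -0.001]
contact_force: [0.3, -1.3, -4.5]
gripper_width: 0.577
t: 20.48
eef_pos: [0.4312, -0.1765, 0.1396]
tool_rot: [-0.0, 0.7, 0.714, 0.0]
contact_force: [0.3, -0.2, -4.1]
gripper_width: 0.575
[ 431.2 -176.5  139.6] [ 0.30818798 -0.24125696 -4.09689165]
9019 [2.89256610e-04 2.12015774e-03 1.72994935e+02] [[-25.01978915 -27.35289292]
 [ 23.59042538  44.18723373]]
floor z 10299 [5.52574913 6.68809113 7.80603218]
```

View pics/w6.png

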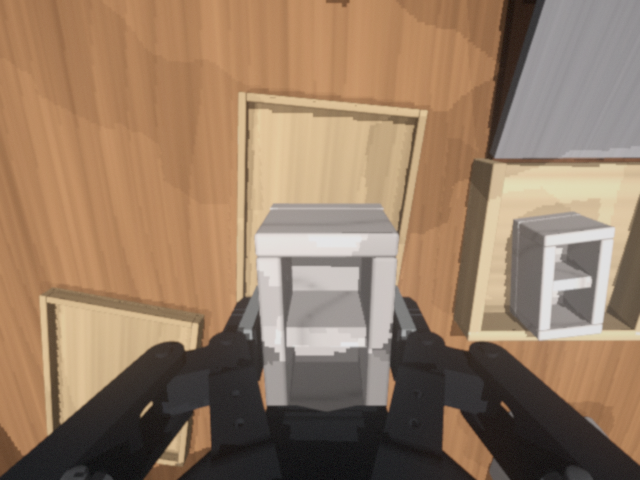

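The wrist picture shows the level cellar over the left-most tray (lip at (245,95) to (425,110)). The other tray is at lower left and the slider lies untouched in the trough at the right. Next I lower it.

```bash
python3 -m jog '[[[0,0,34],[0,0,0],1],[[0,0,34],[0,0,0],1],[[0,0,28],[0,0,0],1],[[0,0,16],[0,0,0],1],[[0,0,7],[0,0,0],1],[[0,0,1],[0,0,0],1],[[0,0,0],[0,0,0],1]]'
```

```text
t: 21.4
eef_pos: [0.4319, -0.1774, 0.0205]
tool_rot: [0.001, 0.701, 0.714, 0.0]
contact_force: [-0.9, 0.2, -4.4]
gripper_width: 0.581
```

```bash
python3 -m jog '[[[0,0,1],[0,0,0],1],[[0,0,1],[0,0,0],1],[[0,0,0],[0,0,0],1]]'
```

```text
t: 21.78
eef_pos: [0.4315, -0.1774, 0.0182]
tool_rot: [0.0, 0.701, 0.714, -0.0]
contact_force: [-1.3, -0.2, 1.1]
gripper_width: 0.583
```

```bash
python3 -m jog '[[[0,0,0],[0,0,0],-1],[[0,0,0],[0,0,0],-1],[[0,0,0],[0,0,0],-1],[[0,0,0],[0,0,0],-1],[[0,0,-20],[0,0,0],-1],[[0,0,-30],[0,0,0],-1],[[0,0,-40],[0,0,0],-1],[[0,0,-40],[0,0,0],-1],[[0,0,-30],[0,0,0],-1],[[0,0,0],[0,0,0],-1]]'
python3 - <<'E'
from plan import *
o=bot.get_obs(); im,d=bot.read_camera('wrist'); save('w7.png',im); P=cloud('wrist',d,o)*1000
f=(d>0)&(P[...,2]>44)&(P[...,2]<58)&(abs(P[...,0]-431)<60)&(abs(P[...,1]+177)<80); s=P[f]
print('in tray',len(s),cv2.minAreaRect(s[:,:2].astype(np.float32)),np.percentile(s[:,2],[5,50,95]))
g=(d>0)&(P[...,2]>12)&(P[...,2]<20)&(abs(P[...,0]-431)<95)&(abs(P[...,1]+177)<110)&(P[...,0]<520);print('lip',cv2.minAreaRect(P[g][:,:2].astype(np.float32)))
im,d=bot.read_camera('scene'); save('s7.png',im)
im,d=bot.read_camera('top'); save('t7.png',im); P=cloud('top',d)*1000
for n,(u0,u1,v0,v1),z in [('slider',(362,432,150,220),44),('sand',(170,218,122,178),20),('gauge',(290,332,225,290),12),('funnel',(455,510,140,195),40)]:
    s=P[v0:v1,u0:u1].reshape(-1,3); s=s[(s[:,2]>z)&(s[:,2]<100)]; print(n,len(s),cv2.minAreaRect(s[:,:2].astype(np.float32)))
E
```

```text
t: 23.02
eef_pos: [0.4327, -0.1777, 0.18]
tool_rot: [0.002, 0.701, 0.713, 0.001]
contact_force: [0.5, -1.3, -0.3]
gripper_width: 1.003
in tray 3670 ((431.04736328125, -178.12539672851562), (50.05023956298828, 90.05269622802734), 1.0685182809829712) [45.73428247 51.30481577 52.58614213]
lip ((427.7176513671875, -171.56002807617188), (180.2732696533203, 140.43641662597656), 85.8518295288086)
slider 289 ((618.5870971679688, -213.4617156982422), (51.18998718261719, 90.31208038330078), 10.145687103271484)
sand 905 ((735.2066040039062, 335.6243896484375), (116.37744140625, 59.8427848815918), 29.749788284301758)
gauge 328 ((438.5918273925781, 26.821983337402344), (137.1282196044922, 75.08042907714844), 19.055213928222656)
funnel 1212 ((664.8414916992188, -428.5647888183594), (91.84648132324219, 92.29949951171875), 85.70052337646484)
```

View pics/s7.png

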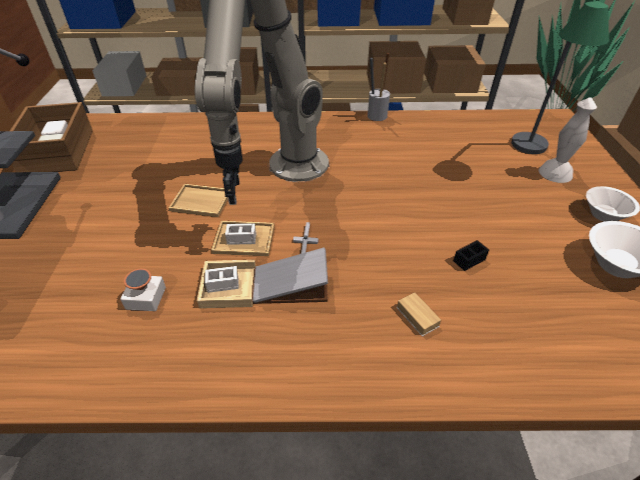

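View pics/w7.png

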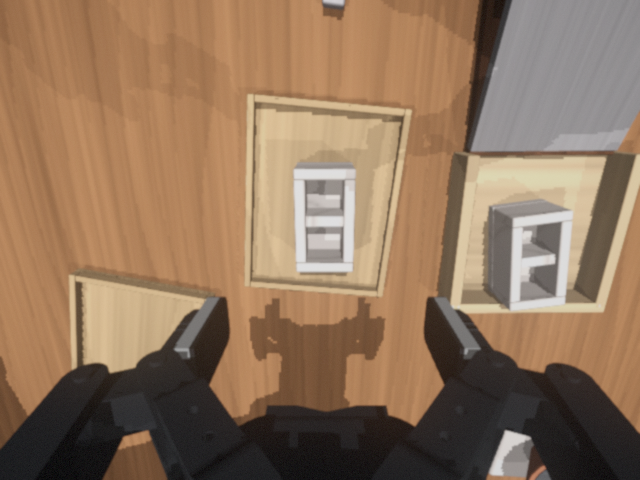

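The second cellar stands upright in the tray, a few mm from its centre, at scene (240,233) and wrist (324,218). The slider is in the trough at scene (221,277). The bystanders have not moved and the arm is clear.

Run:
```python
from h import *
print(bot.hand_in(), bot.get_obs()['t'])
```

```text
the job is handed in; nothing more can be done
the job is handed in; nothing more can be done
```

I tested both cellars on the ramp and handed the job in shortly after t = 23 s; the hand-in reported no verdict.

- **Near cellar (slides):** it ran down the ramp by itself as soon as I released it. I did not touch it in the trough. It lies upright at about (0.618, -0.213), unmoved between two checks.
- **Far cellar (sticks):** it stayed put on the ramp for the 1 s I watched it, so I lifted it off and put it in the left-most tray. It stands level at (0.431, -0.178), no more than about 7 mm from the tray's centre, with its rim 51 mm above the bench.

In the last pictures the sanding block, depth gauge and funnel block were within 2 mm of their starting places, which is about the measurement noise. The black look-alike was not touched, and the open gripper hung clear at a height of 0.18 m.

The only disagreement was between the top and wrist cameras, by about 2–3 mm on the cellar positions. I relied mainly on the wrist camera for the grasps. No check failed.

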